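Put the dough scraper and butter spreader away under the sprung clips of the tool board

TASK

Put the two baking tools away on the wooden tool board: first slide the blue dough scraper, thin edge first, under the wide clip, then slide the wooden butter spreader, broad blade end first, under the narrow clip. Push each one flat along the board so that its own edge lifts the clip (do not pry the clips up with the gripper), until it is fully home against the stop, straight and centred on its grey lane, and let go. Leave the egg timer, the tin and the mug where they are.

Things in the scene. Friction and masses are not known exactly. Their poses are not given: they have to be found in the camera images.
- tool_board: Light wooden board fixed to the worktop, 185 (x, from -95 to +90) x 210 (y) mm, its top 14 mm above the worktop. Origin: on its underside. +x is the direction in which tools slide in (away from the robot, yaw within 0.2 rad). Two grey lanes run along x, each with a clip at its +x end: a wide one at board y = +45 mm, a narrow one at y = -75 mm.
- scraper_stop (a point): Foot of the rubber stop bar behind the wide clip: on the board's top surface, middle of the wide lane; axes as the board's. The scraper's thin edge must come here. The bar is 7 mm high.
- spreader_stop (a point): The same point for the narrow lane: foot of the 7 mm high stop bar on the board's top surface; axes as the board's. The tip of the spreader's blade must come here.
- scraper_clip: Wide sprung steel clip, 90 mm wide, 14 mm high. Origin: its hinge, 22 mm beyond the stop, 7 mm above the board top; axes as the board's when shut. Its jaw bar rests on the board 22 mm before the stop (to -x); from there a lip slopes up at 27 degrees, towards the incoming tool, to a red edge. The spring presses with 2 to 3 N; sliding a tool under takes about 3 to 8 N.
- spreader_clip: Narrow sprung steel clip, 44 mm wide, 19 mm high, otherwise like the wide one: origin on its hinge 22 mm beyond the stop, jaw bar resting on the board 22 mm before the stop, lip sloping up at 27 degrees to a red edge. The spring presses with 2 to 4 N.
- scraper_clip_lip (a point): Middle of the rolled red edge (5 mm thick) of the wide clip, 36 mm before the stop and 10.5 mm above the board top when shut, so that there is 8 mm of room under it; it rises about 3 mm when the scraper is under the jaw.
- spreader_clip_lip (a point): Middle of the rolled red edge (5 mm thick) of the narrow clip, 49 mm before the stop and 17 mm above the board top when shut, so that there is 14 mm of room under it; it rises about 15 mm when the spreader is under the jaw.
- dough_scraper: Blue dough scraper lying flat, 88 (x) x 118 (y) mm, about 60 g: a sheet 3 mm thick with a raised grip bead along its +x side. Origin: centre of its underside, z up. The -x side is the thin edge that goes under the clip, so on the board its x axis points opposite to the board's x. It starts left or right of the board, thin edge pointing away from the robot within 0.4 rad.
- scraper_edge (a point): Middle of the scraper's thin leading edge, 44 mm from its origin along -x, 1.5 mm above the underside; axes as the scraper's.
- scraper_bead (a point): Middle of the scraper's grip bead, 34 mm from its origin along +x, 6.5 mm above the underside; axes as the scraper's. The bead is 16 mm wide (x), 110 mm long (y), its top 10 mm above the underside. Grip it from above across x, fingertips just above the sheet. When home, the clip's red edge is 31 mm from the bead: open the fingers only a little there.
- butter_spreader: Flat wooden butter spreader lying flat, 151 (x) x 26 (y) x 9 mm, about 22 g. Origin: centre of its underside, z up. The broad blade end (26 mm) with a rounded tip is at +x; it narrows to 15 mm at the handle end, -x (about 20 mm at the middle). Grip it across y. It starts on the other side of the board from the scraper, blade pointing away from the robot within 0.4 rad.
- spreader_tip (a point): Tip of the spreader's blade, 75.5 mm from its origin along +x, 4.5 mm above the underside; axes as the spreader's.
- toaster: Black toaster standing fixed behind and to the left of the board, 350 mm long (y), 150 mm deep (x), 200 mm high, turned by about 0.54 rad; origin near the middle of its underside. An obstacle: carry the tools above it or clear of it.
- egg_timer: Bystander: round kitchen timer, white with red top, 62 mm across, 42 mm high, origin centre of underside.
- tuna_tin: Bystander: round tin, 86 mm across, 40 mm high, origin centre of underside.
- mug: Bystander: white flowered mug, 82 mm across without handle, 91 mm high, origin centre of underside.

How it is judged:
By the outcome, as a careful person would: the job done as asked, in the order asked, and still so for the second after the job is handed in, with the robot touching nothing.
It also fails if it takes over 67 s, if anything falls off the work surface, if the arm or the gripper's body presses on something with over 40 N, if the wrist force passes 120 N, or if a joint passes its speed limit or range.

ROBOT

A 7-joint arm with a two-finger parallel gripper is mounted at the origin on a cart in front of the work surface, level with it; the furniture and walls round the work are solid. World frame = base frame: x ahead of the robot, y to its left, z up, the work surface at z = 0. Lengths are in m, angles in rad, forces in N, time in s.
With the tool pointing down it reaches from about 0.35 to 0.9 m from the base axis. Payload 8.1 kg.
Tool frame: the origin (TCP) lies midway between the tips of the shut fingers; the grasp point (between the pads) lies 19 mm behind it (bot.grip_point_offset is the distance from the TCP to the grasp point, in m); z points along the fingers, y is the line along which they close (so a half turn about z gives the same grasp; the last joint's range is limited). The gripper opens to 92 mm and grips with 3 to 60 N. Pads are 19 mm wide; open, the fingers measure 130 mm over their backs; the gripper's body (75 mm by 190 mm) begins 47 mm behind the grasp point.
Start: joints at [1.066, 0.434, 0.025, 1.573, -0.012, 1.134, -0.075], TCP at [0.244, -0.575, 0.227] pointing down, gripper open.
Joint ranges: [-2.62, 2.62], [-0.44, 2.09], [-1.27, 1.32], [0.08, 2.57], [-1.32, 4.46], [0.12, 2], [-2.74, 2.74]. Speed limits (rad/s): [2.22, 2.22, 3.01, 3.01, 3.14, 3.14, 3.14].

INTERFACE

Orientations are given as a 3x3 rotation matrix whose columns are the frame's x, y, z axes.
In Python, from workcell import bot, cams gives the robot as it stands. The module is installed in compiled form; this text tells all that it offers. Calls block until the motion is done:
- bot.move_pose(position, orientation): joint-space move of the TCP to a pose.
- bot.line_to(position, max_speed=0.15, rotation=None, guard=None): straight line of the TCP; rotation=None keeps the orientation; max_speed is the mean speed in m/s. With guard (N) it stops when the force on the tool has changed by that much, and returns True; else False.
- bot.goto_joints(angles): joint-space move.
- bot.move_gripper(opening, grasp_force=None): opening from 0.0 (shut) to 1.0 (fully open); grasp_force is the grip in N (None keeps the last); returns when the fingers have stopped.
- bot.wait(seconds).
- bot.inverse_kinematics(position, orientation): joint angles nearest the present ones, or None.
- bot.get_state(): the state.
- cams.get_image(name): name is "scene" or "side" or "wrist"; returns the picture (384x512x3 uint8, red, green, blue); there is no depth.
- cams.camera_params(name): a dict with "fov_y" (degrees; the focal length in pixels is half the picture's height over the tangent of half this angle, whatever the lens; pixels are square), "cx", "cy" (the principal point, pixels), "origin" and "attitude" of the camera in the world; the wrist camera has in their place "tool_from_camera" (4x4, takes a point from camera to tool coordinates, whose origin is the TCP and whose axes are the flange's). Camera axes: x right, y up, looking along -z (the intrinsics and any distortion apply to the point x, -y, -z); pixel columns grow to the right and rows downward; lengths in m; the calibration is good to about 2 mm. A picture is of the moment at which its call begins: read the wrist's pose just before it. camera_params takes no time and is no camera call.
A pose or a line that the arm cannot do raises bot.PlanningError and nothing moves.
- bot.close_job(): hands the job in; it is judged then, once.
The state is a dict: "t": time; "q": joint angles; "qd": joint speeds; "joint_torque": joint torques, N m; "eef_pos": TCP position; "eef_rot": TCP orientation; "contact_force": force on the tool from outside, world axes, zero at the start; "torque": the same for the moment, N m; "opening": opening from 0.0 (shut) to 1.0 (fully open); "grasp_force": force on a finger pad.
Only numpy, scipy, OpenCV 4.12 (cv2) and the standard library are available. Lean on these libraries where they do the work, as an engineer would, in place of code of your own. Each camera call takes 0.05 s, during which the arm holds its last target. There are 200 camera calls.

## Working session

There is one attempt and no reset: what is moved stays moved. The work goes in short steps, each a Python script; the robot and the scene stay as the last script left them, time stands still between calls to the robot, and variables do not carry over. Pictures are saved under pics/ and viewed, at most 14 in all, crops included, and the job is handed in when it is done.

```bash
mkdir -p pics; python3 - <<'E'
from workcell import bot,cams
import cv2,numpy as np
ims=[]
for n in("scene","side"):
    p=cams.camera_params(n);print(n,{k:np.round(v,4).tolist() if not isinstance(v,str) else v for k,v in p.items()})
    im=cams.get_image(n)[:,:,::-1];cv2.imwrite(f"pics/{n}0.png",im);ims.append(im)
print({k:(np.round(v,4).tolist() if not isinstance(v,str) else v) for k,v in cams.camera_params("wrist").items()})
s=bot.get_state();print(s['t'],s['eef_pos'],s['eef_rot'],bot.grip_point_offset)
E
```

```text
scene {'fov_y': 45.0571, 'cx': 256.4915, 'cy': 190.9499, 'origin': [-0.6243, -0.1886, 1.0618], 'attitude': [[0.159, 0.679, -0.7167], [-0.9873, 0.1041, -0.1204], [-0.0072, 0.7267, 0.6869]]}
side {'fov_y': 48.2155, 'cx': 255.722, 'cy': 199.1928, 'origin': [0.0158, -1.029, 0.941], 'attitude': [[0.912, 0.263, -0.3147], [-0.41, 0.5646, -0.7164], [-0.0108, 0.7823, 0.6228]]}
{'fov_y': 68.8491, 'cx': 255.2533, 'cy': 187.6031, 'tool_from_camera': [[0.0004, 0.9624, 0.2715, 0.0729], [1.0, -0.0004, 0.0001, -0.0012], [0.0002, 0.2715, -0.9624, -0.1579], [0.0, 0.0, 0.0, 1.0]]}
0.1 [ 0.24418577 -0.5748374   0.22603135] [[ 9.20382374e-01  3.91018932e-01 -6.92781807e-04]
 [ 3.91019510e-01 -9.20381607e-01  1.20023293e-03]
 [-1.68309834e-04 -1.37556444e-03 -9.99999040e-01]] 0.0188
```

View pics/scene0.png

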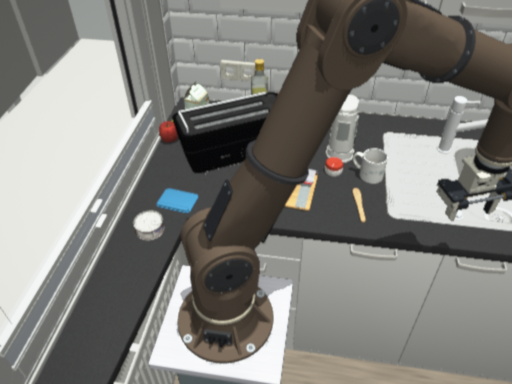

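View pics/side0.png

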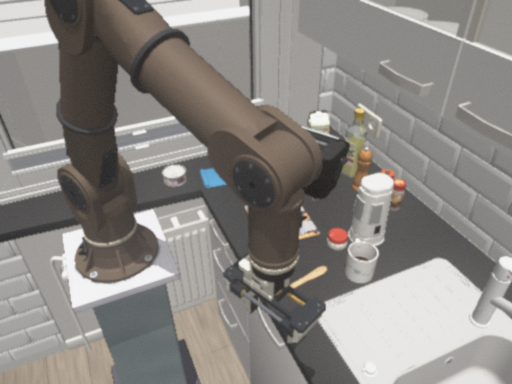

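The scene view shows the scraper at about (178,200), the spreader at (360,204) and the board partly hidden by the arm near (300,190). The tin is at (149,225), the timer at (334,165) and the mug at (371,165). The side view agrees. I'll locate these roughly by casting rays, then look with the wrist camera.

```bash
cat > h.py <<'E'
from workcell import bot,cams
import cv2,numpy as np
def cam(name,st=None):
    p=cams.camera_params(name);f=192/np.tan(np.radians(p['fov_y'])/2)
    if name=='wrist':
        T=np.array(p['tool_from_camera']);R=st['eef_rot']@T[:3,:3];o=st['eef_rot']@T[:3,3]+st['eef_pos']
    else: R,o=np.array(p['attitude']),np.array(p['origin'])
    return f,p['cx'],p['cy'],R,o
def ray(c,uv,z):
    f,cx,cy,R,o=c;uv=np.atleast_2d(uv).astype(float)
    d=np.c_[(uv[:,0]-cx)/f,-(uv[:,1]-cy)/f,-np.ones(len(uv))]@R.T
    return o+d*((z-o[2])/d[:,2])[:,None]
def proj(c,P):
    f,cx,cy,R,o=c;q=(np.atleast_2d(P)-o)@R;return np.c_[cx+f*q[:,0]/-q[:,2],cy-f*q[:,1]/-q[:,2]]
def Rd(yaw):  # tool down, tool y (closing) axis at angle yaw
    y=np.array([np.cos(yaw),np.sin(yaw),0]);z=np.array([0,0,-1.]);return np.c_[np.cross(y,z),y,z]
def wrist(name):
    st=bot.get_state();im=cams.get_image('wrist')
    cv2.imwrite(f'pics/{name}.png',im[:,:,::-1]);np.savez(f'pics/{name}.npz',im=im,pos=st['eef_pos'],rot=st['eef_rot'])
    return im,cam('wrist',st)
def load(name):
    d=np.load(f'pics/{name}.npz');return d['im'],cam('wrist',dict(eef_pos=d['pos'],eef_rot=d['rot']))
def hsv(im): return cv2.cvtColor(im,cv2.COLOR_RGB2HSV)
def biggest(m):
    cs,_=cv2.findContours(m.astype(np.uint8),cv2.RETR_EXTERNAL,cv2.CHAIN_APPROX_NONE);return max(cs,key=cv2.contourArea)[:,0,:]
E
python3 - <<'E'
from h import *
c=cam('scene')
for n,uv,z in [('scraper',(178,200),0),('spreader',(360,204),0),('board end',(300,207),.014),('board',(312,173),.014),('tin',(149,217),.04),('timer',(334,163),.042),('mug',(374,153),.09),('toasterfoot',(199,168),0),('toasterR',(268,145),0)]: print(n,ray(c,uv,z).round(3))
for yaw in(-np.pi/2,np.pi/2):
  for P in [(.45,0,.4),(.5,.25,.35),(.45,-.1,.4)]: print(yaw,P,bot.inverse_kinematics(P,Rd(yaw)))
E
```

```text
scraper [[0.402 0.245 0.   ]]
spreader [[ 0.474 -0.343  0.   ]]
board end [[ 0.417 -0.153  0.014]]
board [[ 0.586 -0.179  0.014]]
tin [[0.278 0.295 0.04 ]]
timer [[ 0.617 -0.25   0.042]]
mug [[ 0.631 -0.377  0.09 ]]
toasterfoot [[0.569 0.217 0.   ]]
toasterR [[ 0.736 -0.005  0.   ]]
-1.5707963267948966 (0.45, 0, 0.4) [ 0.35159476  0.07894523 -0.50427888  1.63522223  0.03845632  1.43731613
 -1.72728234]
-1.5707963267948966 (0.5, 0.25, 0.35) [ 0.12960782  0.41266086 -0.99871951  1.47983485  0.34714623  1.43739036
 -2.44739661]
-1.5707963267948966 (0.45, -0.1, 0.4) [ 0.37744005  0.08143106 -0.29826768  1.62675877  0.02412111  1.43702188
 -1.4939107 ]
1.5707963267948966 (0.45, 0, 0.4) [ 0.64424004  0.11933793 -0.8395153   1.61763795  0.08944499  1.44454931
  1.36777854]
1.5707963267948966 (0.5, 0.25, 0.35) [ 0.15540705  0.43019437 -1.04922001  1.47803743  0.37293299  1.447773
  0.67124057]
1.5707963267948966 (0.45, -0.1, 0.4) [ 0.7241097   0.12142803 -0.69172165  1.60383369  0.07796431  1.44443508
  1.59696736]
```

```bash
python3 - <<'E'
from h import *
bot.move_pose([.44,-.05,.36],Rd(np.pi/2))
im,c=wrist('w1');s=bot.get_state();print(s['t'],s['q'].round(2),s['eef_pos'])
E
```

```text
2.2167 [ 0.69  0.11 -0.76  1.72  0.08  1.35  1.49] [ 0.44002703 -0.05089239  0.3597372 ]
```

View pics/w1.png

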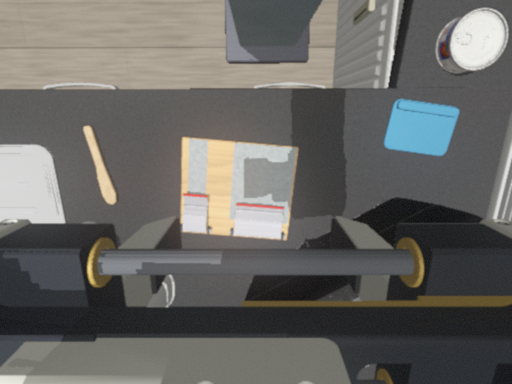

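The wrist view shows the board with corners near (183,138), (298,147), (290,240) and (180,235), and red lips at (196,195) (narrow) and (260,206) (wide). The scraper is at about (422,127) with its bead toward the robot, and the spreader at (100,165) with its blade at (108,200). Next I'll measure them by masks and rays.

```bash
cat > meas.py <<'E'
from h import *
def rect(P):
    (x,y),(w,h),a=cv2.minAreaRect(P[:,:2].astype(np.float32)*1000);return (x/1000,y/1000),(w,h),a
def scraper(im,c):
    H=hsv(im);m=cv2.inRange(H,(95,120,70),(112,255,255));m=cv2.morphologyEx(m,cv2.MORPH_OPEN,np.ones((3,3)))
    k=biggest(m);return k,ray(c,k,.003)
def lips(im,c):
    H=hsv(im);m=cv2.inRange(H,(0,130,80),(7,255,255))|cv2.inRange(H,(172,130,80),(180,255,255))
    m[:90]=0;n,l,s,ce=cv2.connectedComponentsWithStats(m);out=[]
    for i in sorted(range(1,n),key=lambda i:-s[i,4])[:4]: out.append((ce[i].round(1),s[i].tolist(),np.argwhere(l==i)[:,::-1]))
    return out
def wood(im): return cv2.inRange(hsv(im),(8,70,80),(25,255,255))
E
python3 - <<'E'
from meas import *
im,c=load('w1')
k,P=scraper(im,c);print('scraper',rect(P),len(k)); print(P[:,:2].min(0),P[:,:2].max(0))
for ce,s,p in lips(im,c): print('lip',ce,s,ray(c,ce,.0245).round(4),ray(c,ce,.031).round(4))
W=wood(im);W[:100]=0 
sp=W.copy();sp[:,150:]=0;sp[215:]=0;k=biggest(sp);P=ray(c,k,.009);print('spreader',rect(P),P[P[:,0].argmax()].round(4),P[P[:,0].argmin()].round(4))
for p in [(183,138),(298,147),(290,240),(180,235)]:print(ray(c,p,.014).round(3))
print(hsv(im)[[180,180,180,150],[192,215,260,210]], hsv(im)[130:142,215])
E
```

```text
scraper ((0.3999869689941406, 0.24704049682617188), (117.97865295410156, 86.87947845458984), 82.0593032836914) 207
[0.35233797 0.18486036] [0.44776809 0.30936684]
lip [260.2 205.6] [237, 204, 46, 4, 51] [[ 0.5403 -0.0408  0.0245]] [[ 0.538  -0.0409  0.031 ]]
lip [195.3 194.8] [184, 194, 23, 3, 30] [[ 0.519  -0.1604  0.0245]] [[ 0.517 -0.159  0.031]]
spreader ((0.46734423828125, -0.33023007202148436), (146.43563842773438, 15.928093910217285), 8.732043266296387) [ 0.54   -0.3207  0.009 ] [ 0.3955 -0.345   0.009 ]
[[ 0.416 -0.178  0.014]]
[[0.433 0.027 0.014]]
[[0.616 0.018 0.014]]
[[ 0.605 -0.198  0.014]]
[[ 70   4 201]
 [ 19  81 232]
 [ 30   2 152]
 [ 19  80 242]] [[ 11  32 110]
 [ 11  32 112]
 [ 11  26 107]
 [  9  32 112]
 [ 14  34 111]
 [ 10  33 115]
 [  9  32 110]
 [  9  30 112]
 [ 14  43 113]
 [ 17  80 156]
 [ 19  88 215]
 [ 19  83 236]]
```

```bash
python3 - <<'E'
from h import *
bot.move_pose([.555,-.085,.2],Rd(np.pi/2-.083))
im,c=wrist('w2');print(bot.get_state()['t'])
cv2.imwrite('pics/w2c.png',cv2.resize(im[60:260,100:420,::-1],None,fx=2.5,fy=2.5,interpolation=cv2.INTER_CUBIC))
for a in (-.138,np.pi-.138):
  for P in [(.366,.252,.005),(.366,.252,.15),(.49,-.04,.02),(.42,-.03,.15)]: print(a,bot.inverse_kinematics(P,Rd(a)))
E
```

```text
3.0833
-0.138 [-0.48167548  0.51109515 -0.31245536  2.200374    0.33570859  0.47395126
 -1.19533276]
-0.138 [-0.25856298  0.2909621  -0.55973005  2.05686858  0.20476344  0.84669684
 -1.0738749 ]
-0.138 [ 0.17887434  0.52639771 -0.27298772  2.08282309  0.2563928   0.56350753
 -0.41473495]
-0.138 [ 0.30687936  0.23378209 -0.42262109  2.11445902  0.13062431  0.81754067
 -0.33313991]
3.003592653589793 [-0.15902567  0.61093265 -0.74849766  2.17499654  0.73102706  0.62453348
  1.56525824]
3.003592653589793 [ 0.15380217  0.47161705 -1.14127929  2.03052525  0.52423224  0.97058042
  1.74585706]
3.003592653589793 [ 0.62255504  0.69828574 -0.90950252  2.04757648  0.79339642  0.79216124
  2.2288551 ]
3.003592653589793 [ 0.85328313  0.424736   -1.1443824   2.07970142  0.48459317  0.93629984
  2.44610192]
```

View pics/w2c.png

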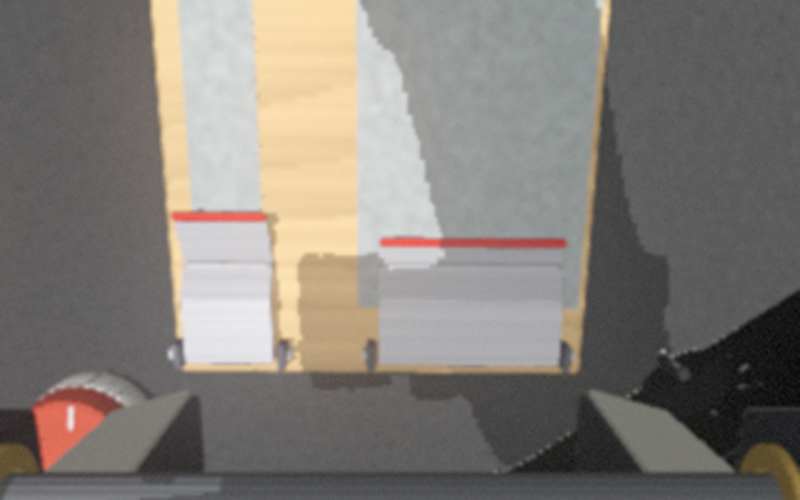

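The closer view (crop ×2.5) shows both clips shut. The wide red lip spans crop columns 381–566 at row 243, the narrow one 172–267 at row 216, and the board's far edge is at row 370. I'll fit the board frame from lips and lane edges.

```bash
python3 - <<'E'
from meas import *
im,c=load('w2')
for (ce,s,p),z,n in zip([l for l in lips(im,c) if l[0][1]>140 and l[0][1]<165][:2],(.0245,.031),'WN'):
    l=p[:,0].min();r=p[:,0].max()
    rows=lambda u:p[abs(p[:,0]-u)<3,1].mean()
    A=ray(c,[(l-.5,rows(l+2)),(r+.5,rows(r-2))],z);M=A.mean(0);d=A[1]-A[0]
    print(n,A.round(4).tolist(),'mid',M.round(4),'w',np.linalg.norm(d),'yaw',np.arctan2(d[1],d[0])-np.pi/2)
# lane/board edges: per row saturation transitions
H=hsv(im);S=cv2.GaussianBlur(H[:,:,1].astype(np.float32),(3,3),0)
rows=np.arange(62,138,3);E={k:[] for k in('bl','n0','n1','w0','w1')}
def cross(r,u0,u1,th=40):
    s=S[r,u0:u1]-th;i=np.where(np.sign(s[1:])!=np.sign(s[:-1]))[0]
    return None if len(i)!=1 else u0+i[0]+s[i[0]]/(s[i[0]]-s[i[0]+1])
for r in rows:
    for k,u0,u1 in(('bl',150,171),('n0',169,190),('n1',190,215),('w0',225,255)):
        x=cross(r,u0,u1)
        if x: E[k].append((x,r))
for k,v in E.items():
    if len(v)<5: print(k,len(v));continue
    P=ray(c,v,.014)[:,:2];a=np.polyfit(P[:,0],P[:,1],1);res=(P[:,1]-np.polyval(a,P[:,0])).std()
    print(k,len(v),'yaw',np.arctan(a[0]).round(4),'y@.5',np.polyval(a,.5).round(4),res.round(4))
for q in [(160,312),(182,370),(579,372),(605,20),(592,200)]:print(q,ray(c,(q[0]/2.5+100,q[1]/2.5+60),.014).round(4))
E
```

```text
W [[0.5367, -0.0854, 0.0245], [0.5444, 0.0021, 0.0245]] mid [ 0.5406 -0.0417  0.0245] w 0.0878424101422684 yaw -0.08806432276883469
N [[0.5153, -0.1819, 0.031], [0.5191, -0.1389, 0.031]] mid [ 0.5172 -0.1604  0.031 ] w 0.043159125847668685 yaw -0.08903079566925376
bl 26 yaw -0.0883 y@.5 -0.1897 0.0001
n0 26 yaw -0.089 y@.5 -0.176 0.0
n1 26 yaw -0.0899 y@.5 -0.1418 0.0001
w0 26 yaw -0.0898 y@.5 -0.0946 0.0001
w1 0
(160, 312) [[ 0.5654 -0.2012  0.014 ]]
(182, 370) [[ 0.5974 -0.1951  0.014 ]]
(579, 372) [[0.6156 0.0116 0.014 ]]
(605, 20) [[0.4454 0.0248 0.014 ]]
(592, 200) [[0.5267 0.0186 0.014 ]]
```

```bash
cat >> h.py <<'E'
YB=-.089;u=np.array([np.cos(YB),np.sin(YB),0]);v=np.array([-u[1],u[0],0])
SW=np.array([.5765,-.0449,.014]);SN=np.array([.566,-.1648,.014])
E
python3 - <<'E'
from h import *
a=-.1386;B=np.array([.3663,.2517,0])
bot.move_gripper(.37)
bot.move_pose(B+[0,0,.12],Rd(a))
im,c=wrist('w3')
print(bot.line_to(B+[0,0,.0055],.15,guard=4),bot.get_state()['eef_pos'])
bot.move_gripper(0,25);s=bot.get_state();print(s['opening']*92,s['grasp_force'])
bot.line_to(B+[0,0,.12],.2)
p=SW-.13*u+[0,0,.06];bot.move_pose(p,Rd(YB))
im,c=wrist('w4');s=bot.get_state();print(s['t'],s['opening']*92,s['grasp_force'],s['eef_pos'],p)
cv2.imwrite('pics/w34.png',np.hstack([load('w3')[0],im])[::,::,::-1][:, :, :].copy())
x=cv2.imread('pics/w34.png');cv2.imwrite('pics/w34.png',cv2.resize(x,(800,300)))
E
```

```text
False [0.36660007 0.25200696 0.00596592]
15.290040430130436 25.00161051750183
9.475 15.300545240161647 25.00045359134674 [ 0.44715572 -0.03158621  0.07400668] [ 0.44701453 -0.03334527  0.074     ]
```

View pics/w34.png

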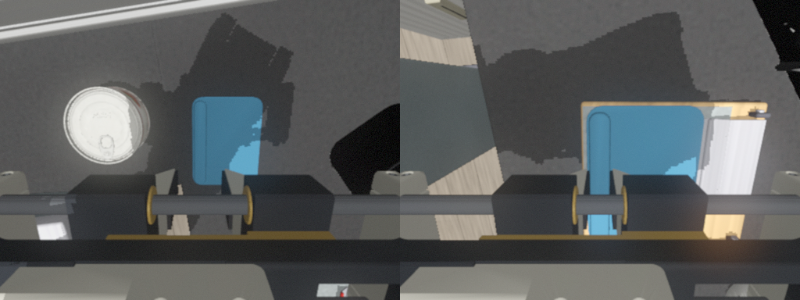

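Left picture: the scraper before the grasp. Right picture: it is held by the bead, level above the board, with its side edge at full-image row ≈137. I'll measure its offset in the hand.

```bash
python3 - <<'E'
from meas import *
im,c=load('w4');tp=np.load('pics/w4.npz')['pos'];R=np.load('pics/w4.npz')['rot']
yt=np.arctan2(R[1,1],R[0,1]);print('tool yaw',yt)
H=hsv(im);m=cv2.inRange(H,(95,120,50),(112,255,255));k=biggest(m)
P=ray(c,k,tp[2]-.003)-tp
ut=np.array([np.cos(yt),np.sin(yt),0]);vt=np.array([-ut[1],ut[0],0])
X=P@ut;Y=P@vt
s=(X>.01)&(X<.06)&(Y>.05);a=np.polyfit(X[s],Y[s],1);print('side edge slope',a[0],'y',np.polyval(a,.03),s.sum())
t=(Y>.01)&(Y<.045)&(X>.06);b=np.polyfit(Y[t],X[t],1);print('front slope',b[0],'x',np.polyval(b,.0),t.sum())
E
python3 - <<'E'
from workcell import bot
s=bot.get_state();print(s['eef_pos'],s['contact_force'])
E
```

```text
tool yaw -0.0874667479725019
side edge slope 0.0003653982676738819 y 0.05913689905415471 88
front slope 0.24980345742995316 x 0.06067156205795196 103
[ 0.44715572 -0.03158621  0.07400668] [0.27016586 0.59831459 0.38527278]
```

```bash
python3 - <<'E'
from h import *
R=Rd(YB)
def rep(t):
    s=bot.get_state();d=s['eef_pos']-SW;print(t,'s %.1f y %.1f z %.1f'%(d@u*1e3,d@v*1e3,s['eef_pos'][2]*1e3),s['contact_force'].round(1),'t',round(s['t'],1),'f',s['grasp_force'])
p=SW-.13*u
bot.line_to(p+[0,0,.015],.12,rotation=R);rep('a')
print(bot.line_to(p+[0,0,.0055],.04,guard=3));rep('b')
print(bot.line_to(SW-.118*u+[0,0,.006],.06,guard=8));rep('lip')
print(bot.line_to(SW-.098*u+[0,0,.006],.06,guard=12));rep('jaw')
print(bot.line_to(SW-.082*u+[0,0,.006],.05,guard=15));rep('near')
E
```

```text
a s -130.0 y 0.7 z 29.2 [ 0.5  0.4 -0.3] t 10.0 f 25.000367760658264
True
b s -129.2 y 0.2 z 19.8 [-0.6 -1.   5.4] t 10.3 f 25.003165304660797
True
lip s -125.0 y -0.1 z 19.9 [ 2.6 -0.2  3.6] t 10.5 f 25.001771450042725
True
jaw s -125.1 y -0.1 z 19.8 [-2.2  0.9  8.1] t 10.7 f 25.014798939228058
True
near s -125.1 y -0.1 z 19.8 [-1.3 -0.3  8.1] t 11.0 f 25.023771822452545
```

```bash
python3 - <<'E'
from h import *
def rep(t):
    s=bot.get_state();d=s['eef_pos']-SW;print(t,'s %.1f y %.1f z %.1f'%(d@u*1e3,d@v*1e3,s['eef_pos'][2]*1e3),s['contact_force'].round(1),'t',round(s['t'],1))
for h in (.007,.008,.010): bot.line_to(SW-.125*u+[0,0,h],.05);rep(h)
im,c=wrist('w5')
p=cams.get_image('side')[120:280,180:380]
cv2.imwrite('pics/w5.png',np.hstack([cv2.resize(im,(400,300)),cv2.resize(p,(400,300))])[:,:,::-1])
E
```

```text
0.007 s -125.2 y -0.1 z 21.0 [-0.8  0.3 -0.4] t 11.2
0.008 s -125.1 y -0.0 z 22.0 [0.4 0.  0.1] t 11.5
0.01 s -124.9 y 0.0 z 24.1 [-0.7 -0.6 -0.5] t 11.7
```

View pics/w5.png

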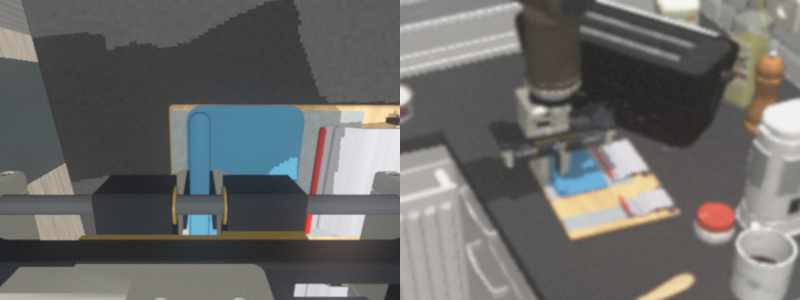

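Left: the scraper lies square to the board, its thin edge (≈ column 303) about 10 mm before the red lip (≈ 318). Nothing blocks it, so the guards tripped because I was pressing it into the board. I'll slide about 0.7 mm higher.

```bash
python3 - <<'E'
from h import *
def rep(t):
    s=bot.get_state();d=s['eef_pos']-SW;print(t,'s %.1f y %.1f z %.1f'%(d@u*1e3,d@v*1e3,s['eef_pos'][2]*1e3),s['contact_force'].round(1),'t',round(s['t'],1),s['opening']*92)
z=.0068
bot.line_to(SW-.125*u+[0,0,z],.05);rep('down')
for s in (.114,.102,.090,.0825):
    g=bot.line_to(SW-s*u+[0,0,z],.06,guard=13);rep((s,g))
    if g: break
E
```

```text
down s -125.2 y -0.0 z 20.5 [-0.2 -0.4 -0.1] t 12.1 15.083065133267615
(0.114, False) s -113.3 y 0.1 z 20.8 [ 0.4  0.1 -0.9] t 12.4 16.00711924806438
(0.102, False) s -101.4 y -0.0 z 20.7 [-0.3 -0.3 -1.7] t 12.8 15.62021088532347
(0.09, False) s -89.9 y -0.1 z 20.7 [-1.  -1.  -1.8] t 13.1 15.497185755362619
(0.0825, False) s -81.8 y 0.1 z 20.9 [ 0.8  0.1 -2. ] t 13.4 15.85813274987882
```

```bash
python3 - <<'E'
from h import *
def rep(t):
    s=bot.get_state();d=s['eef_pos']-SW;print(t,'s %.1f y %.1f z %.1f'%(d@u*1e3,d@v*1e3,s['eef_pos'][2]*1e3),s['contact_force'].round(1),'t',round(s['t'],1),s['opening']*92)
for s in (.080,.078,.076,.074,.072):
    g=bot.line_to(SW-s*u+[0,0,.0068],.02,guard=14);rep((s,g))
    if g or bot.get_state()['contact_force'][0]<-9: break
im,c=wrist('w6');im2=cams.get_image('scene')
cv2.imwrite('pics/w6.png',np.hstack([cv2.resize(im,(450,338)),cv2.resize(im2[140:240,230:330],(338,338))])[:,:,::-1])
E
```

```text
(0.08, False) s -80.1 y 0.0 z 20.8 [-2.1 -0.4 -1.3] t 13.7 15.508248108473866
(0.078, False) s -78.0 y 0.0 z 20.8 [-2.5  0.2 -1.9] t 13.9 15.449322847388911
(0.076, False) s -76.9 y 0.0 z 20.5 [-5.1  1.2 -1.7] t 14.2 15.155132622791141
(0.074, False) s -76.9 y -0.0 z 20.1 [-9.2  1.9  0.1] t 14.4 15.148854046139942
```

View pics/w6.png

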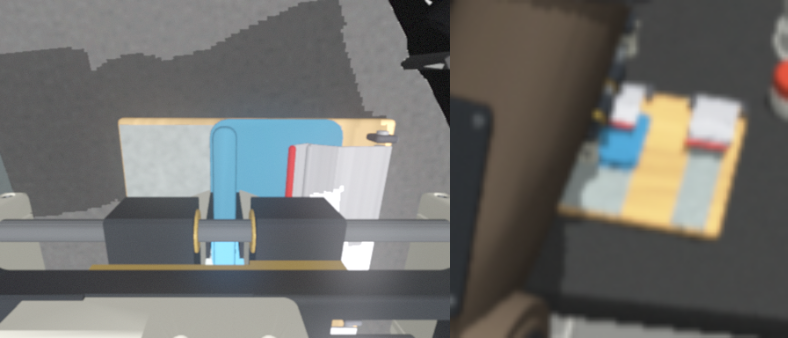

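The wrist view shows the scraper under the wide clip, square to the board. The bead is clear of the red edge, and the forces rose at a hard stop, so it is home. I'll let go with a small opening, rise, check from above, then look at the spreader.

```bash
python3 - <<'E'
from h import *
bot.move_gripper(.25)
s=bot.get_state();p=s['eef_pos'];print(s['opening']*92,s['contact_force'].round(1),p)
print(bot.line_to(p+[0,0,.1],.12,guard=8))
bot.move_pose([.535,-.085,.2],Rd(np.pi/2+YB));im,c=wrist('w7')
bot.move_gripper(.6)
bot.move_pose([.50,-.33,.16],Rd(np.pi/2+.16));wrist('w8');print(bot.get_state()['t'])
b=load('w8')[0]
cv2.imwrite('pics/w78.png',np.hstack([cv2.resize(im,(400,300)),cv2.resize(b,(400,300))])[:,:,::-1])
E
python3 - <<'E'
from meas import *
im,c=load('w7')
k,P=scraper(im,c);P=P+[0,0,.0];P=ray(c,k,.017)-SW;X=P@u;Y=P@v
for lo,hi in((-.075,-.045),):
    for sg in(1,-1):
        s=(X>lo)&(X<hi)&(Y*sg>.04);a=np.polyfit(X[s],Y[s],1) if s.sum()>5 else None;print('side',sg,a is not None and (a[0],np.polyval(a,-.06)),s.sum())
s=(abs(Y)<.045)&(X<-.07);a=np.polyfit(Y[s],X[s],1);print('back',a,s.sum())
im,c=load('w8');W=wood(im);W[230:]=0
n,l,st,ce=cv2.connectedComponentsWithStats(W);print([(ce[i].round(0).tolist(),st[i].tolist()) for i in range(1,n) if st[i,4]>300])
E
```

```text
23.14967538622067 [-2.7 -0.3  0.1] [ 0.50340227 -0.03829891  0.02099413]
False
19.075
side 1 (np.float64(0.016769983044516), np.float64(0.05806888674495668)) 24
side -1 False 0
back [-0.41615432 -0.06764888] 40
[([430.0, 176.0], [362, 120, 150, 110, 5291]), ([250.0, 188.0], [239, 150, 23, 61, 784])]
```

View pics/w78.png

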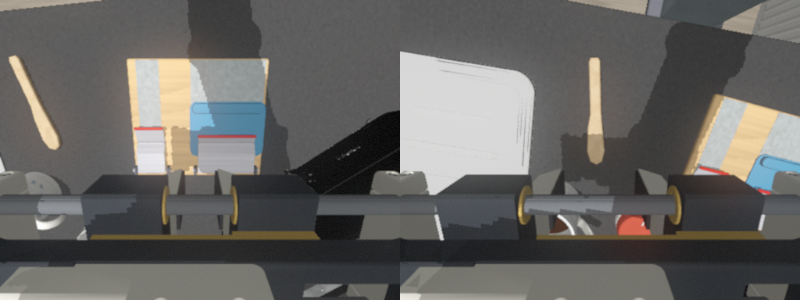

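Left: the scraper lies under the wide clip, centred and with its bead parallel to the clip. Right: the spreader lies from about (762,74) for the handle to (764,207) for the blade in full-image terms, with the mug and timer just beyond. The masks need wider limits for the shading.

```bash
python3 - <<'E'
from meas import *
im,c=load('w7');H=hsv(im)
m=cv2.morphologyEx(cv2.inRange(H,(92,90,30),(118,255,255)),cv2.MORPH_OPEN,np.ones((3,3)));k=biggest(m)
print('bbox',cv2.boundingRect(k))
P=ray(c,k,.017)-SW;X=P@u;Y=P@v
for sg in(1,-1):
    s=(X>-.07)&(X<-.035)&(Y*sg>.045)
    if s.sum()>5: a=np.polyfit(X[s],Y[s],1);print('side',sg,a[0],np.polyval(a,-.05),s.sum())
P=ray(c,k,.020)-SW;X=P@u;Y=P@v;s=(abs(Y)<.04)&(X<-.065);a=np.polyfit(Y[s],X[s],1);print('back',a,s.sum())
im,c=load('w8');H=hsv(im)
m=cv2.inRange(H,(5,45,70),(28,255,255));m[:,:200]=0;m[:,300:]=0;m[222:]=0;m[:60]=0
k=biggest(m);print('sp bbox',cv2.boundingRect(k))
P=ray(c,k,.009)[:,:2];print(rect(np.c_[P,P[:,:1]]))
vx,vy,_,_=cv2.fitLine(P.astype(np.float32),cv2.DIST_L2,0,.01,.01).ravel();d=np.array([vx,vy])*np.sign(vx);n=np.array([-d[1],d[0]]);q=P.mean(0)
for it in range(2):
    t=(P-q)@d;w=(P-q)@n;A=[]
    for lo in np.arange(t.min()+.01,t.max()-.012,.01):
        s=(t>=lo)&(t<lo+.01);A.append((lo+.005,(w[s].max()+w[s].min())/2,w[s].max()-w[s].min()))
    A=np.array(A);f=np.polyfit(A[:,0],A[:,1],1);q=q+n*f[1];d=d+n*f[0];d/=np.linalg.norm(d);n=np.array([-d[1],d[0]])
t=(P-q)@d
print('yaw',np.arctan2(d[1],d[0]),'len',np.ptp(t),'tip',q+d*t.max(),'tail',q+d*t.min());print((A[:,2]*1e3).round(1))
E
```

```text
bbox (244, 131, 97, 67)
side 1 -0.15671920644748008 0.058007406759254726 31
side -1 0.054149739078147914 -0.05264041575756767 39
back [-0.13509332 -0.08316296] 96
sp bbox (238, 73, 25, 138)
((0.46838507080078123, -0.3383778076171875), (149.83346557617188, 27.722640991210938), 9.267292022705078)
yaw 0.16555277280411243 len 0.1498617544476616 tip [ 0.54233163 -0.32630738] tail [ 0.39451888 -0.35100424]
[15.7 16.9 16.  16.2 16.3 16.5 17.7 21.2 22.5 25.  26.3 27.7 27.7]
```

```bash
python3 - <<'E'
from meas import *
im,c=load('w7');H=hsv(im)
m=cv2.inRange(H,(92,90,30),(118,255,255));n,l,st,ce=cv2.connectedComponentsWithStats(m);m=l==st[1:,4].argmax()+1
col=np.arange(256,330);top=np.array([np.argmax(m[:,x]) for x in col])
P=ray(c,np.c_[col,top-.5],.020)-SW;a=np.polyfit(P@v,P@u,1);print('back',a,((P@u)-np.polyval(a,P@v)).std())
r=np.arange(144,168)
L=[np.argmax(m[y]) for y in r];Rr=[511-np.argmax(m[y][::-1]) for y in r]
for nm,q,o in(('L',L,-.5),('R',Rr,.5)):
    P=ray(c,np.c_[np.array(q)+o,r],.017)-SW;print(nm,np.c_[P@u*1e3,P@v*1e3][::4].round(1).tolist())
cv2.imwrite('pics/w7c.png',cv2.resize(im[110:230,220:360,::-1],None,fx=5,fy=5,interpolation=cv2.INTER_CUBIC))
E
```

```text
back [-0.01655839 -0.08634941] 0.0013750432211888457
L [[-70.5, -56.5], [-65.7, -56.5], [-60.8, -56.6], [-55.9, -56.7], [-51.0, -55.5], [-46.0, -55.5]]
R [[-70.5, 59.7], [-65.6, 60.1], [-60.8, 60.5], [-55.8, 59.6], [-50.9, 60.0], [-45.9, 60.4]]
```

View pics/w7c.png

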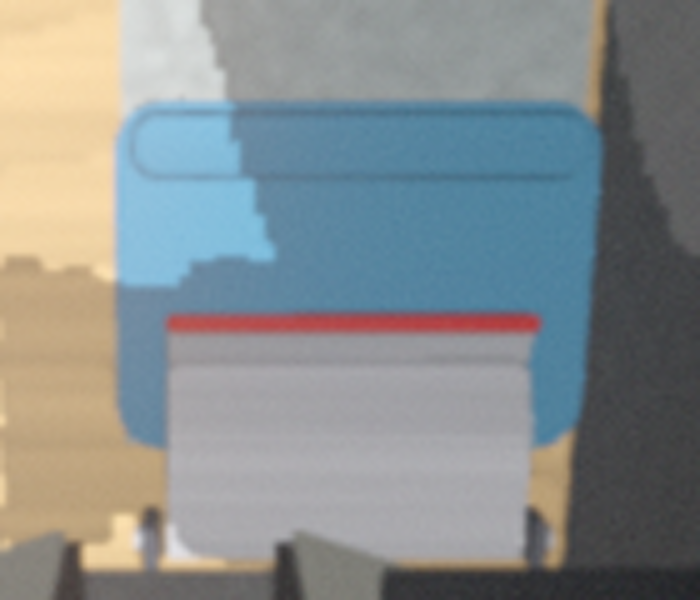

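Scraper: its margins beside the clip match within about 1 mm and its front and back edges are parallel to the red lip, so it is home and straight. Now the spreader. I'll grip the handle 100 mm behind the tip with the camera on the blade side.

```bash
python3 - <<'E'
from h import *
a=.1656;d=np.array([np.cos(a),np.sin(a),0]);T=np.array([.5423,-.3263,0]);G=T-.1*d
bot.move_gripper(.45)
bot.move_pose(G+[0,0,.12],Rd(a-np.pi/2))
bot.line_to(G+[0,0,.03],.15,rotation=Rd(a-np.pi/2));print(bot.get_state()['eef_pos']-G)
print(bot.line_to(G+[0,0,.003],.05,guard=5))
bot.move_gripper(0,30);s=bot.get_state();print(s['opening']*92,s['grasp_force'],s['eef_pos']-G)
bot.line_to(G+[0,0,.12],.2)
p=SN-.175*u;bot.move_pose(p+[0,0,.08],Rd(YB-np.pi/2))
bot.line_to(p+[0,0,.02],.12,rotation=Rd(YB-np.pi/2))
im,c=wrist('w9');s=bot.get_state();print(s['t'],s['opening']*92,s['eef_pos']-p,s['eef_rot'].round(3).tolist())
cv2.imwrite('pics/w9v.png',im[:,:,::-1])
E
```

```text
[ 0.00041457 -0.00027006  0.03053915]
False
18.11931817040233 29.97617797285784 [ 1.60661246e-04 -8.10116545e-05  3.21451135e-03]
26.05 18.217349220290654 [ 0.00055658 -0.0005973   0.02045667] [[0.996, -0.09, 0.001], [-0.09, -0.996, -0.0], [0.001, 0.0, -1.0]]
```

View pics/w9v.png

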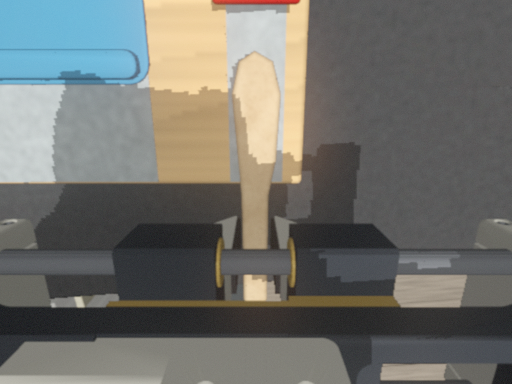

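The held spreader points straight along the tool axis, with its tip at (255,52), the blade between columns 232 and 280, and the red lip above at row 0. I'll check the tip position, then lower and slide in.

```bash
python3 - <<'E'
from h import *
im,c=load('w9');P=ray(c,[(255,52)],.038)-SN;print('tip s,y',P@u,P@v)
Q=ray(c,[(233,100),(279,100),(242,200),(269,200)],.0405)-SN;print((Q@u).round(4),(Q@v).round(4))
def rep(t):
    s=bot.get_state();e=s['eef_pos']-SN;print(t,'s %.1f y %.1f z %.1f'%(e@u*1e3,e@v*1e3,s['eef_pos'][2]*1e3),s['contact_force'].round(1),'t',round(s['t'],1),s['opening']*92)
R=Rd(YB-np.pi/2)
off=-(P[0]@v)
print('y corr',off)
if abs(off)>.004: raise SystemExit
o=off*v
bot.line_to(SN-.170*u+o+[0,0,.006],.1,rotation=R)
print(bot.line_to(SN-.170*u+o+[0,0,.0037],.03,guard=4));rep('down')
for s in(.152,.14,.128,.120,.112,.108):
    g=bot.line_to(SN-s*u+o+[0,0,.0040],.05,guard=14);rep((s,g))
    if g: break
wrist('w10')
E
```

```text
tip s,y [-0.07480063] [0.00031772]
[-0.0979 -0.0979 -0.1523 -0.1523] [ 0.0117 -0.0121  0.0078 -0.0076]
y corr -0.0003177231937237457
False
down s -170.1 y -0.3 z 17.9 [-0.2  0.9 -0.4] t 26.6 17.996704568138323
(0.152, False) s -151.9 y -0.3 z 17.9 [-0.3 -0.4 -0.2] t 27.1 18.32119736841391
(0.14, False) s -139.7 y -0.3 z 18.0 [-0.2 -0.9 -0.8] t 27.5 17.84095351481929
(0.128, False) s -128.0 y -0.3 z 17.8 [-1.8  0.7 -0.1] t 27.9 18.307015077382303
(0.12, False) s -120.0 y -0.3 z 18.0 [-2.3  0.4 -0.7] t 28.2 18.034144683582102
(0.112, False) s -111.4 y -0.4 z 18.1 [-1.3  0.4 -0.5] t 28.5 17.91905428986216
(0.108, False) s -107.7 y -0.3 z 18.0 [-1.7 -0.1 -0.6] t 28.8 18.496084650511435
```

```bash
python3 - <<'E'
from h import *
def rep(t):
    s=bot.get_state();e=s['eef_pos']-SN;print(t,'s %.1f y %.1f z %.1f'%(e@u*1e3,e@v*1e3,s['eef_pos'][2]*1e3),s['contact_force'].round(1),'t',round(s['t'],1),s['opening']*92)
o=-.0003*v
for s in np.arange(.105,.089,-.002):
    g=bot.line_to(SN-s*u+o+[0,0,.004],.02,guard=14);rep((round(s,3),g))
    if g or bot.get_state()['contact_force'][0]<-10: break
im,c=wrist('w10');cv2.imwrite('pics/w10.png',im[:,:,::-1])
E
```

```text
(np.float64(0.105), False) s -104.9 y -0.3 z 18.0 [-3.3 -0.  -0.6] t 29.1 18.17188214523004
(np.float64(0.103), False) s -102.8 y -0.3 z 18.0 [-3.2  0.3 -2.4] t 29.4 18.095278421980545
(np.float64(0.101), False) s -100.7 y -0.3 z 18.0 [-2.1  0.7 -1.4] t 29.6 18.238146356994264
(np.float64(0.099), False) s -100.0 y -0.3 z 17.7 [-5.3  0.2 -1.5] t 29.9 18.215459454254695
(np.float64(0.097), False) s -99.8 y -0.3 z 17.3 [-9.3  1.2 -0.3] t 30.1 18.418474320024274
(np.float64(0.095), False) s -99.6 y -0.3 z 17.2 [-14.8   0.8   6.5] t 30.4 17.686162632180647
```

View pics/w10.png

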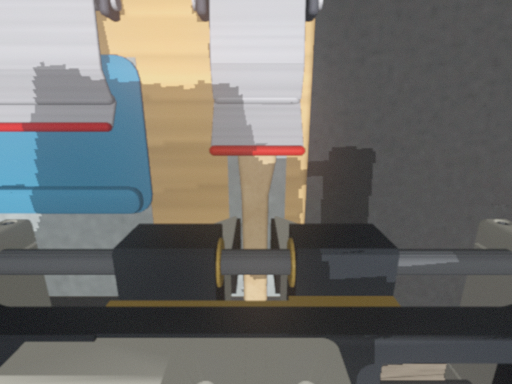

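The spreader is under the narrow clip (red lip at (257,150)), centred, and stopped with the force rising at -100 mm, which is home. I'll release, rise, clear away and check once more.

```bash
python3 - <<'E'
from h import *
p=bot.get_state()['eef_pos']
bot.line_to(SN-.0995*u-.0003*v+[0,0,.004],.02)
bot.move_gripper(.4);s=bot.get_state();print(s['opening'],s['contact_force'].round(1))
print(bot.line_to(s['eef_pos']+[0,0,.12],.12,guard=8))
bot.move_pose([.52,-.105,.22],Rd(np.pi/2+YB));im,c=wrist('w11');print(bot.get_state()['t'])
cv2.imwrite('pics/w11.png',cv2.resize(im[80:240,130:350,::-1],None,fx=3.5,fy=3.5,interpolation=cv2.INTER_CUBIC))
E
```

```text
0.3994489739642629 [-0.7 -1.2 -0.5]
False
34.8917
```

View pics/w11.png

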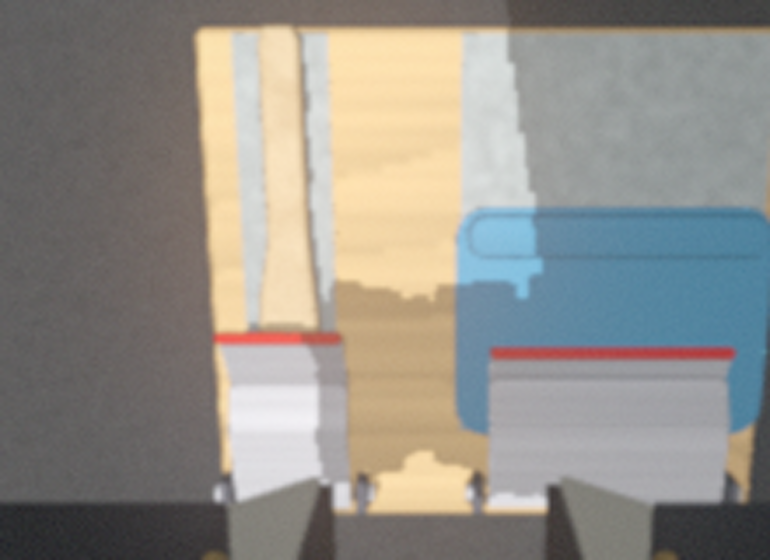

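Both tools are home: the spreader is central in its lane (handle at crop columns 258–300, lane 235–328), and the scraper is square under the wide clip. The gripper is clear of everything, so I'm handing in.

```bash
python3 -c "
from workcell import bot
print(bot.close_job())"
```

```text
the job is handed in; nothing more can be done
None
```

The scraper and then the spreader were slid under their clips against the stops, straight and centred to about 1 mm, and released; I handed the job in just after 34.9 s on the robot's clock, with the egg timer, tin and mug never handled.

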